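# Push the red lid board out over the ledge's end

### The job

Two tea-box lid boards, a red one and a blue one, lie side by side on the low wooden packing ledge. With the fingertips, push the red board along the ledge until about 4 cm of it sticks out past the brass-marked open end on the robot's right, so that the packer can take it by its edge; it should lie flat and roughly straight along the ledge. Only push it, never lift it or let it fall, and leave the blue board with the gold box on it and everything else where they are.

Things in the scene. Friction and masses are not known exactly. Their poses are not given: they have to be found in the camera images.
- ledge: the fixed low wooden packing ledge on the table, 270 mm (its x) by 360 mm (its y), flat top 60 mm above the table. Origin at the centre of its footprint, at table height. It is turned by up to about 0.3 rad. Its y axis runs along the ledge; the open end, marked with a brass strip, is the -y end (to the robot's right), 180 mm from the origin.
- ledge_end (a point): the middle of the ledge's open end: on the top edge of the brass-marked end face, 60 mm above the table; axes as the ledge's.
- red_board: the red board to be pushed: a loose flat rigid rectangle, 110 mm (its x, across the ledge) by 150 mm (its y, along the ledge) by 6 mm thick, about 80 g, lying on the ledge. Origin at the centre of its underside; its -y edge leads towards the open end. It starts wholly on the ledge, within about 0.1 rad of straight. It slides freely with nothing guiding it, so a push off its middle turns it.
- red_lead (a point): the middle of the red board's leading (-y) edge, half-way up its thickness; axes as the board's.
- blue_board: a blue board of the same size as the red one (110 x 150 x 6 mm), lying beside it on the ledge with about 10 to 30 mm between them, on either side. Origin at the centre of its underside. To be left alone.
- gold_box: a small gold (yellow) tea box, 45 x 35 x 28 mm, standing on the blue board; origin at the centre of its underside. To be left alone.
- red_tin: a tall red tea tin, diameter 72 mm, 120 mm high, on the table to the robot's left; origin at the centre of its underside. To be left alone.
- green_tin: a green tea jar, diameter 64 mm, 100 mm high, on the table to the robot's right; origin at the centre of its underside. To be left alone.
- tea_cup: a white tea cup, diameter 68 mm, 55 mm high, on the table to the robot's right; origin at the centre of its underside. To be left alone.
- white_box: a white carton, 80 x 60 x 45 mm, on the table to the robot's left; origin at the centre of its underside. To be left alone.
Not all that is in view belongs to the job. What is meant by the red_board is not turquoise, and is the smaller of those in its own colour.

How it is judged:
By the outcome, as a careful person would: the job done as asked, in the order asked, and still so for the second after the job is handed in, with the robot touching nothing.
It also fails if it takes over 38 s, if anything falls off the work surface, if the arm or the gripper's body presses on something with over 40 N, if the wrist force passes 120 N, or if a joint passes its speed limit or range.

### The arm

A 6-joint arm with a two-finger parallel gripper is mounted at the origin on the work surface. World frame = base frame: x ahead of the robot, y to its left, z up, the work surface at z = 0. Lengths are in m, angles in rad, forces in N, time in s.
With the tool pointing down it reaches from about 0.325 to 0.775 m from the base axis. Payload 5.5 kg.
Tool frame: the origin (TCP) lies midway between the tips of the shut fingers; the grasp point (between the pads) lies robot.grasp_offset behind it (robot.grasp_offset is the distance from the TCP to the grasp point, in m); z points along the fingers, x is the direction in which the jaws open and shut, and the axes are right-handed (so a half turn about z gives the same grasp; the last joint's range is limited). The gripper opens to 88 mm and grips with 3 to 60 N. Pads are 20 mm wide; open, the fingers measure 115 mm over their backs; the gripper's body (75 mm by 178 mm) begins 61 mm behind the grasp point.
Start: joints at [1.141, 0.091, 1.231, -0, 1.82, -0.057], TCP at [0.219, 0.559, 0.223] pointing down, gripper open.
Joint ranges: [-2.87, 2.87], [-0.86, 2.18], [0.17, 2.46], [-1.51, 4.65], [0.06, 2.69], [-2.65, 2.65]. Speed limits (rad/s): [2.57, 2.57, 3.01, 3.14, 3.14, 3.14].

### API

Orientations are given as a unit quaternion [w, x, y, z].
In Python, from rig import readout, optics, robot gives the robot as it stands.
- The arm moves only by the shell command python3 -m pendant 'ROWS' [OPENING] [FORCE]. ROWS is JSON, a list that holds one entry, the list of rows, each a list of 6 numbers: the shift along the tool's x, y, z in m, then the turn, a rotation vector about the tool's x, y, z in rad. A call has 1 to 12 rows; each row shifts and turns the commanded pose from where the row before left it, along the tool's axes as they then stand; what a row does not reach is not made up. A row lasts 1/10 s, in which the tool goes at most 50 mm and 8.59 degrees, less where a joint would pass 70% of its speed; a pose out of reach is approached as far as the arm can. A call with a gripper value outside its range is refused whole. OPENING is the opening, from 0 (shut) to 1 (fully open), set as the call begins (- or left out, the last holds). The fingers move at their own pace and stop on an object; FORCE is the grip in N (left out, the last holds). Time passes only in rows, so rows that do not move let the fingers close. It gives the time, the measured TCP pose, the force and the opening at its end, in the units of the state.
- readout.get_obs(): the state, without advancing time (a new reading comes with each control period).
- optics.capture(name): name is "scene" or "top" or "wrist"; returns a dict with "img" (400x640x3 uint8, blue, green, red), "depth" (400x640 float32, m along the optical axis (not along the pixel's ray), 0 where there is no reading), "vfov" (degrees; the focal length in pixels is half the picture's height over the tangent of half this angle, whatever the lens; pixels are square), "cx", "cy" (the principal point, pixels), "dist_coeffs" ([k1, k2, p1, p2, k3] as OpenCV has them; the pictures are not rectified), "xyz" and "attitude" of the camera in the world. Camera axes: x right, y up, looking along -z (the intrinsics and any distortion apply to the point x, -y, -z); pixel columns grow to the right and rows downward; lengths in m; the calibration is good to about 2 mm. A picture is of the moment at which its call begins.
- robot.hand_in(): hands the job in, once; it reports no verdict.
The state is a dict: "t": time; "joint_positions": joint angles; "dq": joint speeds; "joint_efforts": joint torques, N m; "tool_pos": TCP position; "tool_rot": TCP orientation; "contact_force": force on the tool from outside, world axes, zero at the start; "ft_torque": the same for the moment, N m; "finger_gap": opening from 0.0 (shut) to 1.0 (fully open).
Only numpy, scipy, OpenCV 4.12 (cv2) and the standard library are available. Lean on these libraries where they do the work, as an engineer would, in place of code of your own. Each camera call takes 0.05 s, during which the arm holds its last target. There are 200 camera calls.

## Working session

There is one attempt and no reset: what is moved stays moved. The work goes in short steps, Python scripts to look and compute and a shell command to move; the robot and the scene stay as the last step left them, time stands still between calls to the robot, and variables do not carry over. Pictures are saved under pics/ and viewed, about 8 in all and at most 12, crops included, and the job is handed in when it is done.

```bash
ls; mkdir -p pics; cat > h.py <<'E'
import numpy as np,cv2
from scipy.spatial.transform import Rotation as R
def rot(q): return R.from_quat([q[1],q[2],q[3],q[0]]).as_matrix()
def K(c):
    f=c["img"].shape[0]/2/np.tan(np.radians(c["vfov"])/2)
    return np.array([[f,0,c["cx"]],[0,f,c["cy"]],[0,0,1]])
def att(c):
    a=np.array(c["attitude"]); return a if a.shape==(3,3) else rot(a)
def rays(c,px):
    u=cv2.undistortPoints(np.array(px,float).reshape(-1,1,2),K(c),np.array(c["dist_coeffs"],float)).reshape(-1,2)
    return np.c_[u[:,0],-u[:,1],-np.ones(len(u))]@att(c).T
def onplane(c,px,z):
    d=rays(c,px); o=np.array(c["xyz"]); return o+d*((z-o[2])/d[:,2])[:,None]
def depthpts(c,px):
    px=np.array(px); d=c["depth"][px[:,1].astype(int),px[:,0].astype(int)]
    return np.array(c["xyz"])+rays(c,px)*d[:,None]
E
python3 - <<'E'
from rig import readout,optics,robot
import cv2,pickle
for n in("scene","top"):
    c=optics.capture(n);cv2.imwrite(f"pics/{n}0.png",c["img"]);pickle.dump(c,open(n+".pkl","wb"))
    print(n,c["xyz"],c["attitude"],c["vfov"],c["cx"],c["cy"],c["dist_coeffs"])
print(readout.get_obs(),robot.grasp_offset)
E
```

```text
pics
scene [ 0.96125398 -0.43666107  1.00995034] [0.88081116 0.27105825 0.12254596 0.36834986] 52.82830870905201 322.4057161984824 198.20413416892566 [-0.08471212  0.          0.          0.          0.        ]
top [ 0.3719165  -0.02337777  1.20725979] [-0.69629898 -0.04288347  0.02617012  0.71599153] 47.28764329881244 319.57067287424957 197.34262050841664 [-0.03005044  0.          0.          0.          0.        ]
{'t': 0.1, 'joint_positions': array([ 1.14128116e+00,  9.17462388e-02,  1.23176466e+00,  5.30939586e-06,
        1.81978251e+00, -5.66817001e-02]), 'dq': array([ 5.54175419e-04, -4.67421457e-04, -5.63363252e-05,  2.32758483e-04,
        6.98984347e-04, -2.28849602e-05]), 'joint_efforts': array([ 2.21390423e-03, -4.47853446e+01, -4.07572460e+01,  7.00299558e-02,
        2.84033257e-02, -1.28664042e-04]), 'tool_pos': array([0.21843321, 0.55854332, 0.22164275]), 'tool_rot': array([ 4.36683234e-04,  8.25909648e-01,  5.63801854e-01, -7.29699428e-04]), 'contact_force': array([0.1152006 , 0.87645606, 0.73534655]), 'ft_torque': array([0.00110346, 0.01105787, 0.01501159]), 'finger_gap': 0.9977961761994284} 0.0187
```

View pics/top0.png

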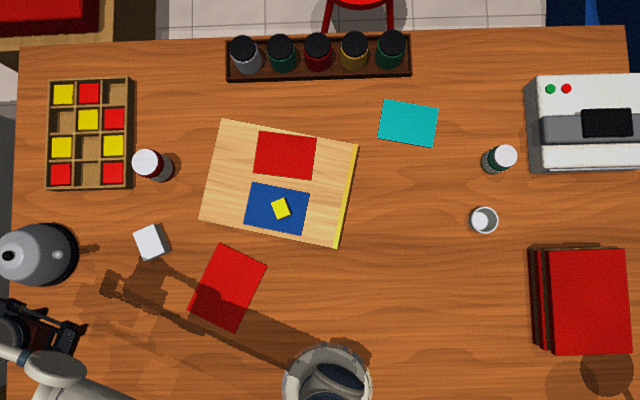

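View pics/scene0.png

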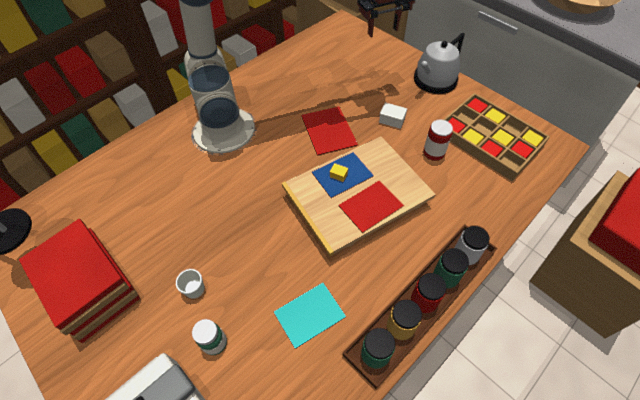

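Top view (robot at the bottom, +x up, +y left). These could be taken for the red board:
- red sheet on the ledge at (285,155)
- larger red sheet on the table at (228,288)
- red box stack at (590,300)
- small red tray cells around (60–115, 90–175)
- turquoise sheet at (408,123)

I choose the one at (285,155): it lies on the ledge and is the smaller. The brass edge runs from (356,145) to (337,247). Next I'll measure it and check it in a crop.

```bash
cat >> h.py <<'E'
def red(c): 
    h=cv2.cvtColor(c["img"],cv2.COLOR_BGR2HSV); return (((h[...,0]<6)|(h[...,0]>174))&(h[...,1]>170)&(h[...,2]>70)).astype(np.uint8)
def blue(c):
    h=cv2.cvtColor(c["img"],cv2.COLOR_BGR2HSV); return ((abs(h[...,0].astype(int)-110)<12)&(h[...,1]>120)&(h[...,2]>50)).astype(np.uint8)
def board(c,m,z,lo,hi,holes=True):
    """largest blob with centre in world box lo..hi: min-area rect in world at height z -> centre, sizes, long-axis angle"""
    out=[]
    cs,_=cv2.findContours(m,cv2.RETR_EXTERNAL,cv2.CHAIN_APPROX_NONE)
    for k in cs:
        if cv2.contourArea(k)<200: continue
        p=onplane(c,k.reshape(-1,2),z)[:,:2]
        (x,y),s,a=cv2.minAreaRect((p*1000).astype(np.float32))
        if lo[0]<x/1000<hi[0] and lo[1]<y/1000<hi[1]:
            b=cv2.boxPoints(((x,y),s,a)); e=max((b[1]-b[0],b[2]-b[1]),key=np.linalg.norm)
            if e[1]<0:e=-e
            out.append((round(x,1),round(y,1),np.round(sorted(s),1),round(np.arctan2(-e[0],e[1]),3)))  # angle = yaw of board (y axis along e)
    return out
E
python3 - <<'E'
import pickle;from h import *
lo,hi=(.3,-.3),(.8,.5)
for n in("top","scene"):
    c=pickle.load(open(n+".pkl","rb"))
    print(n,"red",board(c,red(c),.066,lo,hi),"blue",board(c,blue(c),.066,lo,hi))
c=pickle.load(open("top.pkl","rb"))
print("ledge corners",onplane(c,[(356,145),(337,247),(199,219),(222,119)],.06).round(3).tolist())
print("depth red,ledge,gap", depthpts(c,[(285,155),(215,180),(330,190)]).round(3).tolist())
# yellow brass
h=cv2.cvtColor(c["img"],cv2.COLOR_BGR2HSV)
m=(abs(h[...,0].astype(int)-26)<6)&(h[...,1]>170); m[:,:325]=0;m[:,370:]=0
y,x=np.nonzero(m);p=onplane(c,np.c_[x,y],.06);print(len(x),p.mean(0))
print(cv2.minAreaRect((p[:,:2]*1000).astype(np.float32)))
cv2.imwrite("pics/crop.png",cv2.resize(c["img"][100:265,185:375],None,fx=4,fy=3.6,interpolation=cv2.INTER_NEAREST))
E
```

```text
top red [(595.6, 88.4, array([108.8, 148.9]), np.float32(-0.161))] blue [(460.2, 112.5, array([107.7, 147.8]), np.float32(-0.229))]
scene red [(597.3, 87.2, array([107.8, 147.9]), np.float32(-0.159)), (303.6, 211.0, array([133.7, 186.1]), np.float32(1.104))] blue [(462.2, 111.0, array([107.6, 147.3]), np.float32(-0.223))]
ledge corners [[0.616, -0.094, 0.06], [0.359, -0.038, 0.06], [0.439, 0.309, 0.06], [0.696, 0.249, 0.06]]
depth red,ledge,gap [[0.595, 0.087, 0.067], [0.537, 0.269, 0.057], [0.502, -0.025, 0.064]]
408 [ 0.54467144 -0.0701898   0.06      ]
((621.7088623046875, -51.72039031982422), (91.29898071289062, 529.44287109375), 79.19841766357422)
```

View pics/crop.png

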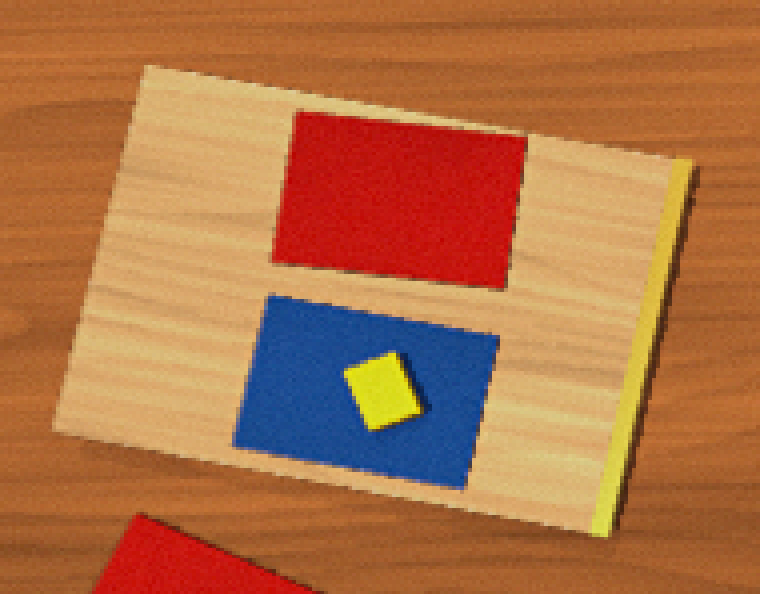

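The crop confirms the choice: a plain red board lies on the ledge beside the blue one, which has the gold box on it. The red board measures 109x149 mm, against 134x186 mm for the sheet on the table. 

Relative to the ledge, the red board is at about x=+0.071, y=−0.003, turned +0.06 rad. The ledge yaw is about −0.22. I'll push with two half-open fingertips spread across the trailing edge, which should square the board up.

```bash
python3 -m pendant '[[[-0.018,0.0461,0,0,0,0],[-0.018,0.0461,0,0,0,0],[-0.018,0.0461,0,0,0,0],[-0.018,0.0461,0,0,0,0],[-0.018,0.0461,0,0,0,0],[-0.018,0.0461,0,0,0,0],[-0.018,0.0461,0,0,0,0],[-0.018,0.0461,0,0,0,0],[-0.018,0.0461,0,0,0,0],[-0.018,0.0461,0,0,0,0],[-0.018,0.0461,0,0,0,0],[0,0,0,0,0,0]]]' 0.6
python3 -m pendant '[[[0,0,0,0,0,0.1418],[0,0,0,0,0,0.1418],[0,0,0,0,0,0.1418],[0,0,0,0,0,0.1418],[0,0,0,0,0,0.1418],[0,0,0,0,0,0.1418],[0,0,0,0,0,0.1418],[0,0,0,0,0,0.1418],[0,0,0,0,0,0.1418],[0,0,0,0,0,0.1418],[0,0,0,0,0,0],[0,0,0,0,0,0]]]'
```

```text
t: 1.3
tool_pos: [0.6216, 0.1846, 0.2198]
tool_rot: [0.0, 0.828, 0.561, -0.002]
contact_force: [0.0, -0.8, -0.5]
finger_gap: 0.599
t: 2.5
tool_pos: [0.6182, 0.1902, 0.2224]
tool_rot: [0.0, 0.994, -0.108, -0.0]
contact_force: [0.6, -0.5, -0.4]
finger_gap: 0.601
```

```bash
python3 -m pendant '[[[0,0,0.035,0,0,0],[0,0,0.035,0,0,0],[0,0,0.035,0,0,0],[0,0,0.03,0,0,0],[0,0,0.01,0,0,0],[0,0,0,0,0,0],[0,0,0,0,0,0]]]'
python3 - <<'E'
from rig import optics,readout
import cv2,pickle,numpy as np
from h import *
for n in("wrist","top"):
    c=optics.capture(n);pickle.dump(c,open(n+"1.pkl","wb"));cv2.imwrite(f"pics/{n}1.png",c["img"])
# ledge mask edges in the first top picture: light wood
c=pickle.load(open("top.pkl","rb"));h=cv2.cvtColor(c["img"],cv2.COLOR_BGR2HSV)
w=((h[...,2]>175)&(h[...,1]<140)).astype(np.uint8); w=cv2.morphologyEx(w,cv2.MORPH_CLOSE,np.ones((5,5)))
w[:90]=0;w[270:]=0;w[:,:180]=0;w[:,400:]=0
k=max(cv2.findContours(w,0,cv2.CHAIN_APPROX_NONE)[0],key=cv2.contourArea)
p=onplane(c,k.reshape(-1,2),.06)[:,:2]*1000
r=cv2.minAreaRect(p.astype(np.float32));print(r);print(cv2.boxPoints(r))
E
```

```text
t: 3.2
tool_pos: [0.6194, 0.19, 0.0795]
tool_rot: [-0.0, 0.994, -0.109, 0.001]
contact_force: [-0.6, -0.2, 1.5]
finger_gap: 0.604
((529.1104736328125, 113.22891998291016), (347.87420654296875, 269.4444885253906), 76.73057556152344)
[[358.06125 -25.14148]
 [620.312   -86.98717]
 [700.15967 251.59932]
 [437.90894 313.445  ]]
```

View pics/wrist1.png

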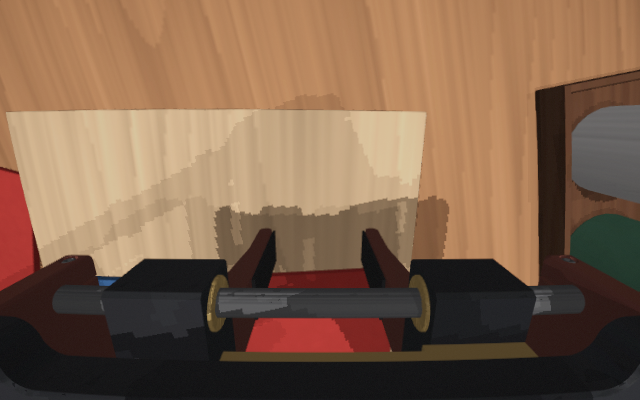

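The wrist view shows the ledge's far end at the top. The two fingertips, at (270,235) and (370,235), are beyond the red board's trailing edge (row ~270) and spread over its middle. The refined ledge yaw is −0.23, so I'll turn slightly and go down gently behind the board.

```bash
python3 -m pendant '[[[0,0,0.005,0,0,0.012],[0,0,0.004,0,0,0],[0,0,0.003,0,0,0],[0,0,0.002,0,0,0],[0,0,0,0,0,0],[0,0,0,0,0,0]]]'
python3 -m pendant '[[[0,0,0.001,0,0,0],[0,0,0,0,0,0],[0,0,0,0,0,0]]]'
```

```text
t: 3.9
tool_pos: [0.6187, 0.1897, 0.0635]
tool_rot: [0.0, 0.993, -0.116, -0.0]
contact_force: [-0.1, 1.1, 0.3]
finger_gap: 0.601
t: 4.2
tool_pos: [0.6187, 0.1897, 0.0627]
tool_rot: [-0.0, 0.993, -0.116, 0.0]
contact_force: [-0.3, 0.1, -0.4]
finger_gap: 0.6
```

```bash
python3 -m pendant '[[[0,0.006,0,0,0,0],[0,0.006,0,0,0,0],[0,0.006,0,0,0,0],[0,0.006,0,0,0,0],[0,0.006,0,0,0,0],[0,0.006,0,0,0,0],[0,0.006,0,0,0,0],[0,0.006,0,0,0,0],[0,0.006,0,0,0,0],[0,0.006,0,0,0,0],[0,0.004,0,0,0,0],[0,0,0,0,0,0]]]'
cat >> h.py <<'E'
E0=np.array([.4864,-.0678]);Y=np.array([.2295,.9733]);X=np.array([.9733,-.2295])
E
cat > look.py <<'E'
import sys,pickle;from rig import optics,readout;from h import *
for n in("top","scene"):
    c=optics.capture(n);pickle.dump(c,open(n+"_l.pkl","wb"));cv2.imwrite(f"pics/{n}_{sys.argv[1]}.png",c["img"])
    for name,m in(("red",red(c)),("blue",blue(c))):
        for b in board(c,m,.066,(.38,-.3),(.8,.4)):
            d=np.array(b[:2])/1000-E0;print(n,name,b,"ledge-end frame x,y mm",(d@X*1000).round(1),(d@Y*1000).round(1),"relyaw",round(float(b[3])+.2316,3))
o=readout.get_obs();d=o["tool_pos"][:2]-E0;print("tcp",o["tool_pos"].round(4),(d@X).round(4),(d@Y).round(4))
E
python3 look.py a
```

```text
t: 5.4
tool_pos: [0.6039, 0.1267, 0.0627]
tool_rot: [0.0, 0.993, -0.116, 0.0]
contact_force: [0.4, 0.8, 0.5]
finger_gap: 0.6
top red (576.6, 32.5, array([109.1, 130.5]), np.float32(-0.234)) ledge-end frame x,y mm 64.8 118.3 relyaw -0.002
top blue (449.0, 52.3, array([ 40.3, 110.6]), np.float32(1.547)) ledge-end frame x,y mm -64.0 108.3 relyaw 1.779
top blue (508.6, 146.1, array([46.3, 80.1]), np.float32(0.148)) ledge-end frame x,y mm -27.5 213.3 relyaw 0.38
scene red (580.3, 41.2, array([109.1, 149.4]), np.float32(-0.23)) ledge-end frame x,y mm 66.4 127.6 relyaw 0.002
scene blue (462.2, 111.3, array([107.9, 146.8]), np.float32(-0.233)) ledge-end frame x,y mm -64.7 168.8 relyaw -0.001
tcp [0.604  0.1273 0.0627] 0.0697 0.2169
```

The board has squared up (relative yaw ~0) and blue hasn't moved. The lead edge is 52 mm short of the end, so about 92 mm remain. I'll push 80 mm and then look again.

```bash
python3 -m pendant '[[[0,0.006,0,0,0,0],[0,0.007,0,0,0,0],[0,0.007,0,0,0,0],[0,0.007,0,0,0,0],[0,0.007,0,0,0,0],[0,0.007,0,0,0,0],[0,0.007,0,0,0,0],[0,0.007,0,0,0,0],[0,0.007,0,0,0,0],[0,0.006,0,0,0,0],[0,0.005,0,0,0,0],[0,0.004,0,0,0,0]]]'
python3 -m pendant '[[[0,0.003,0,0,0,0],[0,0,0,0,0,0],[0,0,0,0,0,0]]]'
python3 look.py b
```

```text
t: 6.7
tool_pos: [0.5862, 0.052, 0.0626]
tool_rot: [-0.0, 0.993, -0.116, 0.0]
contact_force: [-0.2, 1.2, 0.3]
finger_gap: 0.599
t: 7.0
tool_pos: [0.5856, 0.0496, 0.0626]
tool_rot: [0.0, 0.993, -0.116, -0.0]
contact_force: [-0.6, 0.1, 0.1]
finger_gap: 0.603
top red (555.8, -54.9, array([110. , 110.9]), np.float32(-0.226)) ledge-end frame x,y mm 64.6 28.5 relyaw 0.006
top blue (484.3, 82.9, array([ 68.5, 103.5]), np.float32(-0.015)) ledge-end frame x,y mm -36.6 146.2 relyaw 0.217
top blue (474.4, 178.2, array([ 24. , 108.7]), np.float32(1.486)) ledge-end frame x,y mm -68.1 236.7 relyaw 1.718
scene red (563.2, -37.5, array([111.9, 150.5]), np.float32(-0.243)) ledge-end frame x,y mm 67.8 47.1 relyaw -0.011
scene blue (459.6, 100.7, array([107.7, 125.1]), np.float32(-0.233)) ledge-end frame x,y mm -64.8 157.9 relyaw -0.001
tcp [0.5856 0.0497 0.0626] 0.0696 0.1371
```

View pics/scene_b.png

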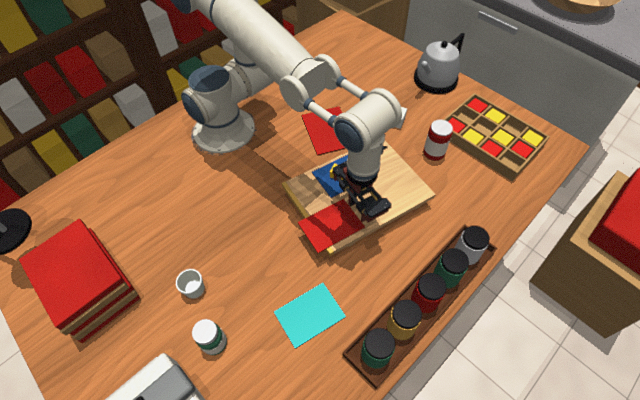

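The scene view shows the red board flat and straight, overhanging the brass end at about (330,230), with the gripper behind it and the blue board undisturbed. The overhang is ~27.5 mm, so I'll push 12.5 mm more, then back off and go up.

```bash
python3 -m pendant '[[[0,0.005,0,0,0,0],[0,0.004,0,0,0,0],[0,0.0025,0,0,0,0],[0,0.001,0,0,0,0],[0,0,0,0,0,0],[0,-0.008,0,0,0,0],[0,-0.012,0,0,0,0],[0,0,0,0,0,0],[0,0,-0.03,0,0,0],[0,0,-0.04,0,0,0],[0,0,-0.04,0,0,0],[0,0,-0.04,0,0,0]]]'
python3 -m pendant '[[[0,-0.045,0,0,0,0],[0,-0.045,0,0,0,0],[0,-0.045,0,0,0,0],[0,-0.045,0,0,0,0],[0,-0.045,0,0,0,0],[0,-0.045,0,0,0,0],[0,-0.045,0,0,0,0],[0,-0.04,0,0,0,0],[0,0,0,0,0,0],[0,0,0,0,0,0]]]'
python3 look.py c
```

```text
t: 8.3
tool_pos: [0.5871, 0.0573, 0.2141]
tool_rot: [0.0, 0.993, -0.115, -0.0]
contact_force: [0.2, -0.9, 0.5]
finger_gap: 0.597
t: 9.3
tool_pos: [0.6685, 0.4034, 0.2102]
tool_rot: [0.001, 0.993, -0.115, -0.001]
contact_force: [-0.1, 0.9, 0.3]
finger_gap: 0.599
top red (557.4, -48.1, array([109.5, 149.7]), np.float32(-0.232)) ledge-end frame x,y mm 64.6 35.5 relyaw -0.0
top blue (460.2, 112.6, array([107.6, 148.2]), np.float32(-0.229)) ledge-end frame x,y mm -66.9 169.6 relyaw 0.003
scene red (559.8, -49.5, array([111.6, 149.2]), np.float32(-0.239)) ledge-end frame x,y mm 67.2 34.7 relyaw -0.007
scene blue (462.2, 111.0, array([107.6, 147.3]), np.float32(-0.223)) ledge-end frame x,y mm -64.6 168.5 relyaw 0.009
tcp [0.669  0.4015 0.2134] 0.0701 0.4986
```

View pics/top_c.png

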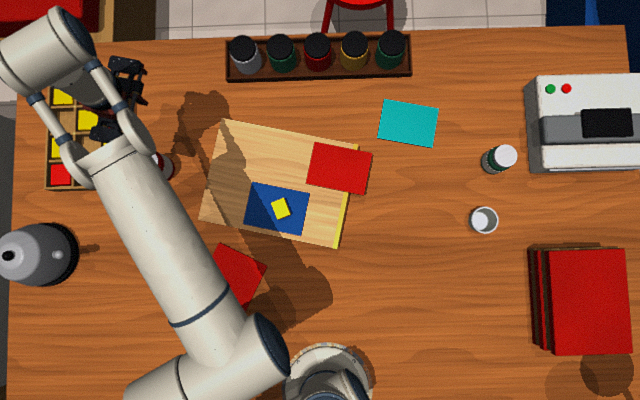

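Top view: the red board, centred at (340,168), lies straight and sticks out past the brass edge. The blue board and gold box are unchanged, and the arm is clear of everything. The overhang is 39.5–40.3 mm in the two views, so I'm handing in.

```bash
python3 -c "
from rig import robot;print(robot.hand_in())"
```

```text
the job is handed in; nothing more can be done
None
```

I pushed the red board along the ledge with two half-open fingertips on its trailing edge, then backed off, raised the arm and moved it clear before handing in at about 9.4 s.

- **Overhang:** about 40 mm past the brass end (39.5 mm from the top view, 40.3 mm from the scene view). The position of the ledge end itself is only known to about 2 mm.
- **Straightness:** the board is within 0.01 rad of the ledge's direction. It appears flat in both views, judged from its outline; I did not check its height with the depth image.
- **Blue board and gold box:** the blue board measured within 0.1 mm of its starting position, and the gold box looked unmoved. I didn't measure the other objects, but nothing looked displaced in the final top view; the arm partly hid the red tin and fully hid the white box there.
- **Forces:** wrist force read under 2 N at the end of every move.
- **Disagreement:** the two cameras differed by about 2–3 mm in the board's position across the ledge, which doesn't affect the result. Top-view readings during the push were partly hidden by the arm, so I relied on the scene view then.

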